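# Clamp the gold filter module in the thumbwheel fixture

## Task

Pick up the gold box and stand it upright on the bed of the small clamping fixture, in the gap between its two jaws and centred across their width, and let go of it. Then roll the brass thumbwheel with a fingertip on its exposed rim, in several gentle strokes towards the jaws, until the blue jaw holds the box snugly against the fixed jaw, and take your hand away. Press only lightly on the wheel, move the blue jaw by the wheel alone, and leave the other things on the bench where they are.

Things in the scene. Friction and masses are not known exactly. Their poses are not given: they have to be found in the camera images.
- fixture: clamping fixture, fixed to the bench: aluminium base plate 200 x 80 x 10 mm. Origin: middle of its underside. Its +x is the closing direction (from the thumbwheel towards the fixed jaw), z up. Along x: grey wheel housing from -85 to -8 mm (44 mm wide, top 50 mm above the bench, with a slot for the wheel), blue moving jaw, gap, fixed jaw from 75 mm to 95 mm
- wheel_slot (a point): middle of the slot (38 x 18 mm, long along x) in the housing's top, level with that top, 50 mm above the bench. The ribbed brass thumbwheel (50 mm diameter, 14 mm wide, axis along the fixture's y) is sunk in it; straight above this point its rim stands 3 to 13 mm proud, differently each time and not measured: find it by touch. The rim is hard; over 15 N on it would harm it
- wheel (a joint): turn of the thumbwheel in rad, 0 = jaw fully open. Dragging the top of the rim along the fixture's +x (25 mm per rad) closes the jaw, 10 mm per rad; about 2 N of pull turns it, and a fingertip pressed on with 5 to 9 N drives it by friction. Lift off, go back and repeat. It stays where it is left and turns no further once the box is clamped
- jaw (a joint): travel of the blue moving jaw in m, 0 = fully open (gap of 54 mm between the jaw faces), growing as it closes; it follows the wheel only (friction-held, do not push it). The jaw is 18 mm thick, 50 mm wide across, its top 42 to 52 mm above the bench
- stop_jaw: fixed aluminium jaw, 20 x 50 x 32 mm, at the fixture's +x end; origin at the middle of its underside, top 42 mm above the bench, its clamping face 10 mm from the origin towards the blue jaw
- bay (a point): point on the bed (top of the base plate, 10 mm above the bench) in the middle of the fully open gap and of the jaws' width, 27 mm from the fixed jaw's face; axes as the fixture's
- gold_box_mid (a point): centre of the gold box (filter module), 36 x 36 x 45 mm (45 high), loose, 0.14 kg, rigid; sides along its x and y; stands upright on the bench at the start
- silver_box_mid (a point): centre of a silver box of the same size: leave it alone
- black_box_mid (a point): centre of a black box of the same size: leave it alone
- tape_mid (a point): middle of an amber tape roll, 76 mm across, 18 high, lying flat: leave it alone
- bottle_mid (a point): middle of a white closed bottle, 60 mm across, 150 high: leave it alone
- driver_grip (a point): handle of a screwdriver 190 mm long, lying: leave it alone
- yellow_cap_center (a point): centre of a yellow dust cap, 22 mm across, 16 high: leave it alone
- red_cap_center (a point): centre of a red dust cap, 24 mm across, 18 high: leave it alone
Mind the look-alikes: they are no part of the job. Leave any green look-alike of the fixture alone.

How it is judged:
On the way, in this order (a step that is already met when the one before it is completed fails the run):
1. the gold box stands on the bed between the jaws, not held by the hand and not yet clamped (z of gold_box_mid in the frame of bay between 0.0195 and 0.0255 m and y of gold_box_mid in the frame of bay between -0.01 and 0.01 m and x of gold_box_mid in the frame of bay between -0.03 and 0.03 m and angle between gold_box_mid's own z axis and vertical below 0.1 rad and contact force between the fingers and gold_box below 0.1 N and contact force between gold_box and jaw below 1 N), for 0.2 s.
2. the jaw, driven by the wheel, presses the box against the fixed jaw (contact force between gold_box and jaw above 1 N and contact force between gold_box and stop_jaw above 1 N), for 0.2 s.
At the end, for the whole second after the job is handed in: the gold box stands upright (within 0.1 rad) on the bed between the jaws, within 10 mm of the middle of their width, at rest and held by both jaws with more than 1 N each (all of step 2 and z of gold_box_mid in the frame of bay between 0.0195 and 0.0255 m and y of gold_box_mid in the frame of bay between -0.01 and 0.01 m and x of gold_box_mid in the frame of bay between -0.03 and 0.03 m and angle between gold_box_mid's own z axis and vertical below 0.1 rad and linear speed of gold_box below 0.01 m/s and velocity of joint jaw below 0.002 m/s); the robot touches nothing.
It fails at once if the thumbwheel is pressed or dragged with more than 15 N (contact force between any of the fingers, the arm and wheel above 15 N).
It fails at once if the blue jaw is pushed by the robot with more than 5 N (contact force between any of the fingers, the arm and jaw above 5 N).
It fails at once if another thing on the bench is moved by more than 20 mm (distance of any of silver_box_mid, black_box_mid, tape_mid, bottle_mid, driver_grip, yellow_cap_center, red_cap_center from where it was at the start of the episode above 0.02 m).
It also fails if it takes over 72 s, if anything falls off the work surface, if the arm or the gripper's body presses on something with over 40 N, if the wrist force passes 120 N, or if a joint passes its speed limit or range.

## Robot

A 6-joint arm with a two-finger parallel gripper is mounted at the origin on the work surface. World frame = base frame: x ahead of the robot, y to its left, z up, the work surface at z = 0. Lengths are in m, angles in rad, forces in N, time in s.
With the tool pointing down it reaches from about 0.325 to 0.75 m from the base axis. Payload 7.6 kg.
Tool frame: the origin (TCP) lies at the very end of the fingers, on their centre line; the grasp point (between the pads) lies 19 mm behind it; x points along the fingers, y is the direction in which the jaws open and shut, and the axes are right-handed (so a half turn about x gives the same grasp; the last joint's range is limited). The gripper opens to 85 mm and grips with 20 to 120 N. Pads are 22 mm wide; open, the fingers measure 114 mm over their backs; the gripper's body (76 mm by 85 mm) begins 54 mm behind the grasp point. The pads swing forward as they close: fully open they stand 13 mm farther back than shut.
Start: joints at [1.039, 0.052, 1.401, -0, 1.689, -0.07], TCP at [0.234, 0.47, 0.231] pointing down, gripper open.
Joint ranges: [-2.9, 2.9], [-0.91, 2.17], [0.12, 2.37], [-1.06, 4.2], [0.26, 2.73], [-2.93, 2.93]. Speed limits (rad/s): [2.57, 2.57, 3.01, 3.14, 3.14, 3.14].

## Interface

Orientations are given as a rotation vector (axis times angle).
In Python, from bench import arm gives the robot as it stands.
- The arm moves only by the tool play_rows, never from a script. Its arguments are lists of equal length, an entry for each row: "gripper": the opening, from 0 (shut) to 1 (fully open); "offset": the shift along the tool's x, y, z in m, a list of three; "twist": the turn about the tool's x in rad. A call has exactly 8 rows; each row is the pose to reach, as a shift and turn from the pose measured when the call began, along the tool's axes at that moment; what a row does not reach only later rows make up. A row lasts 1/12 s, in which the tool goes at most 41.7 mm and 7.16 degrees, less where a joint would pass 70% of its speed; a pose out of reach is approached as far as the arm can. A call with a gripper value outside its range is refused whole. The fingers move at their own pace and stop on an object; "force" is the grip in N (left out, the last holds). Time passes only in rows, so rows that repeat a pose let the fingers close, or fill a call up. It gives the time, the measured TCP pose, the force and the opening at its end, in the units of the state.
- arm.get_obs(): the state, without advancing time (a new reading comes with each control period).
- arm.capture(name): name is "side" or "top" or "wrist"; returns the picture (384x512x3 uint8, blue, green, red); there is no depth.
- arm.camera_info(name): a dict with "fx", "fy", "cx", "cy" (pixels), "k1" (the pictures are not rectified: a ray, as slopes to the right and down, at radius r is drawn at 1 + k1 r^2 times it, then the intrinsics apply), "view" (4x4, takes a point from world to camera coordinates). Camera axes: x right, y down, z forward; pixel columns grow to the right and rows downward; lengths in m; the calibration is good to about 2 mm. A picture is of the moment at which its call begins: read the wrist's pose just before it. camera_info takes no time and is no camera call; for the wrist camera it gives the pose at the moment of the call.
- arm.hand_in(): hands the job in, once; it reports no verdict.
The state is a dict: "clock": time; "joint_positions": joint angles; "joint_vel": joint speeds; "joint_torque": joint torques, N m; "ee_pos": TCP position; "tcp_rot": TCP orientation; "force": force on the tool from outside, world axes, zero at the start; "wrist_torque": the same for the moment, N m; "gripper_width": finger opening in m.
Only numpy, scipy, OpenCV 4.12 (cv2) and the standard library are available. Lean on these libraries where they do the work, as an engineer would, in place of code of your own. Each camera call takes 0.05 s, during which the arm holds its last target. There are 200 camera calls.

## Working session

There is one attempt and no reset: what is moved stays moved. The work goes in short steps, Python scripts to look and compute and a tool call to move; the robot and the scene stay as the last step left them, time stands still between calls to the robot, and variables do not carry over. Pictures are saved under pics/ and viewed, about 8 in all and at most 12, crops included, and the job is handed in when it is done.

Besides the shell and the picture viewer there is one more tool, called after ">>>" by a JSON object that holds its "fn" and its "kwargs". play_rows: Moves the arm, as the interface text tells. Its arguments: {"type":"object","properties":{"gripper":{"type":"array"},"offset":{"type":"array"},"twist":{"type":"array"},"force":{"type":"number"}},"required":["gripper","offset","twist"]}

```bash
ls; mkdir -p pics; cat > h.py <<'E'
import numpy as np,cv2
from bench import arm
from scipy.spatial.transform import Rotation as R
def ray(ci,u,v):
    x=(u-ci['cx'])/ci['fx'];y=(v-ci['cy'])/ci['fy'];rd=np.hypot(x,y);r=rd
    for _ in range(20): r=rd/(1+ci['k1']*r*r)
    s=r/rd if rd>0 else 1
    V=np.array(ci['view']);d=V[:3,:3].T@np.array([x*s,y*s,1]);o=-V[:3,:3].T@V[:3,3]
    return o,d
def onz(ci,u,v,z):
    o,d=ray(ci,u,v);return o+d*(z-o[2])/d[2]
def proj(ci,p):
    V=np.array(ci['view']);c=V[:3,:3]@np.array(p)+V[:3,3];x,y=c[0]/c[2],c[1]/c[2];f=1+ci['k1']*(x*x+y*y)
    return ci['cx']+ci['fx']*x*f,ci['cy']+ci['fy']*y*f
E
python3 - <<'E'
from h import *
o=arm.get_obs();print({k:np.round(v,3) for k,v in o.items()})
for n in("top","side"):
    im=arm.capture(n);cv2.imwrite(f"pics/{n}0.png",im);ci=arm.camera_info(n)
    V=np.array(ci['view']);print(n,ci['fx'],ci['k1'],-V[:3,:3].T@V[:3,3],V[:3,:3].round(2).tolist())
a=cv2.imread("pics/top0.png");cv2.imwrite("pics/top0b.png",cv2.resize(a,(800,600),interpolation=cv2.INTER_CUBIC))
E
```

```text
pics
{'clock': np.float64(0.0), 'joint_positions': array([ 1.039,  0.053,  1.402, -0.   ,  1.689, -0.07 ]), 'joint_vel': array([-0.003,  0.   , -0.   , -0.001, -0.001,  0.   ]), 'joint_torque': array([ 1.0000e-03, -3.8167e+01, -3.6019e+01, -0.0000e+00,  6.0000e-03,
       -0.0000e+00]), 'ee_pos': array([0.234, 0.47 , 0.23 ]), 'tcp_rot': array([ 0.361,  1.541, -0.363]), 'force': array([-0.467,  1.193,  0.368]), 'wrist_torque': array([ 0.004, -0.023, -0.02 ]), 'gripper_width': np.float64(0.085)}
top 346.81913599324497 -0.10310484985586305 [ 4.48729020e-01 -2.47898455e-04  9.99881335e-01] [[-0.01, -1.0, -0.02], [-0.99, 0.01, -0.12], [0.12, 0.02, -0.99]]
side 405.0380556991109 -0.003294538897463212 [ 0.30509556 -0.59862417  0.73853597] [[0.93, -0.38, -0.01], [-0.27, -0.65, -0.71], [0.26, 0.66, -0.7]]
```

View pics/top0b.png

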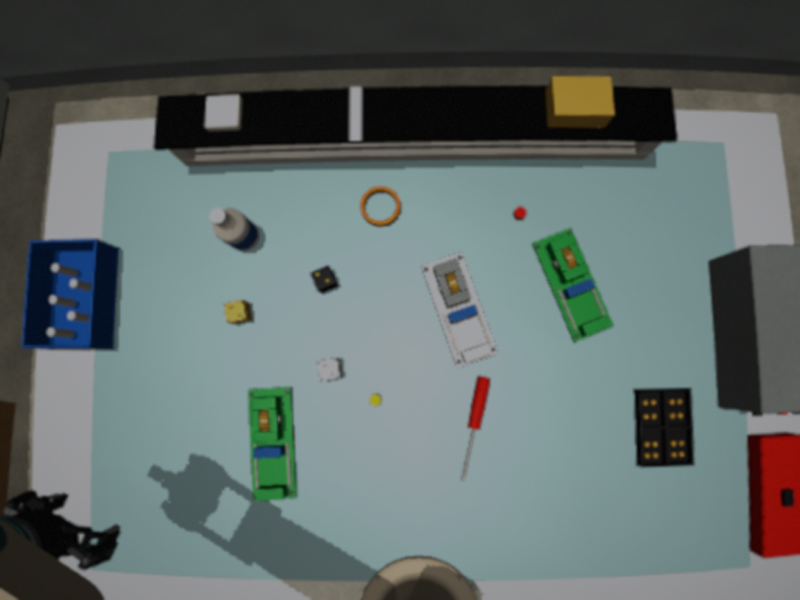

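View pics/side0.png

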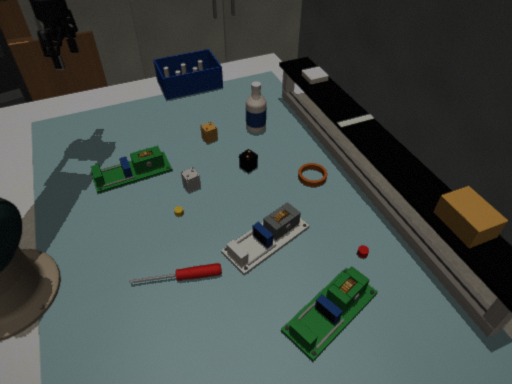

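The top view shows the gold box near (237,312) in 800×600 pixels. The grey fixture is at about (458,310), with its wheel end at the top of the picture and the fixed jaw at the bottom, nearer the base. The two green look-alikes are at (272,440) and (572,285).

```bash
cat > m.py <<'E'
from h import *
im=cv2.imread("pics/top0.png");ci=arm.camera_info("top")
hsv=cv2.cvtColor(im,cv2.COLOR_BGR2HSV)
print("teal",hsv[300,200],"fix",hsv[205,300])
nt=((hsv[...,0]<75)|(hsv[...,0]>105)|(hsv[...,1]<45)).astype(np.uint8)
def comp(mask,u,v):
    n,l,s,c=cv2.connectedComponentsWithStats(mask);
    d=[np.hypot(*(c[i]-(u,v))) if s[i][4]>15 else 1e9 for i in range(1,n)];i=1+int(np.argmin(d))
    return (l==i).astype(np.uint8),s[i],c[i]
m,s,c=comp(nt,293,197);print(s,c)
cn=max(cv2.findContours(m,0,cv2.CHAIN_APPROX_NONE)[0],key=len)[:,0,:]
P=np.array([onz(ci,u,v,0.008)[:2] for u,v in cn])
r=cv2.minAreaRect((P*1000).astype(np.float32));b=cv2.boxPoints(r);print("fix",r,b.round(0).tolist())
g=((hsv[...,0]>12)&(hsv[...,0]<35)&(hsv[...,1]>90)).astype(np.uint8)
m,s,c=comp(g,152,199);print(s,c)
cn=max(cv2.findContours(m,0,cv2.CHAIN_APPROX_NONE)[0],key=len)[:,0,:]
P=np.array([onz(ci,u,v,0.03)[:2] for u,v in cn]);print("gold",cv2.minAreaRect((P*1000).astype(np.float32)),onz(ci,*c,0.03))
m,s,c=comp(g,290,180);print("wheel",s,c,onz(ci,*c,0.055))
bl=((hsv[...,0]>105)&(hsv[...,0]<130)&(hsv[...,1]>120)).astype(np.uint8)
m,s,c=comp(bl,296,201);print("jaw",s,c,onz(ci,*c,0.047))
for n,u,v,z in(("black",208,179,.04),("silver",211,236,.04),("bottle",150,147,.1),("drv",307,258,.015),("yel",241,256,.016)):print(n,onz(ci,u,v,z).round(3))
E
python3 m.py
```

```text
teal [ 94  35 160] fix [120   3 156]
[     0      0    512    384 167413] [245.37391361 185.09085316]
fix ((607.4454956054688, 62.8062744140625), (1793.047119140625, 1281.8416748046875), 88.39623260498047) [[-58.0, -815.0], [1223.0, -851.0], [1273.0, 941.0], [-8.0, 977.0]]
[144 193  17  14 192] [151.85416667 199.27083333]
gold ((549.6915893554688, 324.7729797363281), (38.70298385620117, 43.991329193115234), 13.196139335632324) [0.54929111 0.32493798 0.03      ]
wheel [285 174   9  14  75] [289.24       180.54666667] [ 0.59453795 -0.06554409  0.055     ]
jaw [288 196  17  10  96] [295.84375 200.53125] [ 0.53984428 -0.08322963  0.047     ]
black [0.604 0.162 0.04 ]
silver [0.445 0.152 0.04 ]
bottle [0.684 0.311 0.1  ]
drv [ 0.381 -0.114  0.015]
yel [0.388 0.071 0.016]
```

```bash
sed -i 's/nt=((hsv.*/nt=((hsv[...,0]<80)|(hsv[...,0]>103)|(hsv[...,1]<20)).astype(np.uint8)/' m.py; python3 m.py | sed -n 2,3p; python3 - <<'E'
from h import *
o=arm.get_obs();M=R.from_rotvec(o['tcp_rot']).as_matrix();print(M.round(3).tolist())
ci=arm.camera_info("wrist");V=np.array(ci['view']);C=-V[:3,:3].T@V[:3,3]
print("cam in tool",(M.T@(C-o['ee_pos'])).round(4),(V[:3,:3]@M).round(3).tolist(),ci['fx'])
print(M.T@(np.array([.549,.325,.2])-o['ee_pos']))
E
```

```text
[ 270  162   49   74 1965] [293.58931298 198.29160305]
fix ((551.939697265625, -79.52920532226562), (201.14649963378906, 82.06902313232422), 18.59287452697754) [[444.0, -73.0], [470.0, -150.0], [660.0, -86.0], [634.0, -9.0]]
[[-0.001, 0.446, 0.895], [-0.001, 0.895, -0.446], [-1.0, -0.001, -0.0]]
cam in tool [-0.1419 -0.0002 -0.0819] [[-0.001, 1.0, 0.0], [-0.318, -0.001, 0.948], [0.948, 0.001, 0.318]] 311.0535032316221
[0.03050772 0.01089478 0.34672871]
```

>>> {"fn": "play_rows", "kwargs": {"gripper": [1,1,1,1,1,1,1,1], "offset": [[0.007,0.001,0.04],[0.014,0.002,0.08],[0.021,0.004,0.12],[0.028,0.005,0.16],[0.035,0.006,0.2],[0.042,0.008,0.24],[0.049,0.009,0.28],[0.056,0.01,0.32]], "twist": [0.11,0.22,0.33,0.44,0.55,0.66,0.77,0.88]}}

```text
clock: 0.77
ee_pos: [0.5261, 0.3348, 0.1736]
tcp_rot: [1.041, 1.307, -1.045]
force: [-0.1, 0.5, 0.3]
gripper_width: 0.0854
```

```bash
cat >> h.py <<'E'
def wrist(name):
    o=arm.get_obs();ci=arm.camera_info("wrist");im=arm.capture("wrist");cv2.imwrite(name,im)
    M=R.from_rotvec(o['tcp_rot']).as_matrix();return im,ci,o,M
def st():
    o=arm.get_obs();M=R.from_rotvec(o['tcp_rot']).as_matrix();a=np.degrees(np.arctan2(M[1,1],M[0,1]))
    print("t",round(float(o['clock']),2),"tcp",o['ee_pos'].round(4),"a",round(a,2),"xdir",M[:,0].round(3),"F",o['force'].round(2),"w",round(float(o['gripper_width']),4));return o,M,a
E
cat > g.py <<'E'
from h import *
im,ci,o,M=wrist("pics/w1.png");st()
hsv=cv2.cvtColor(im,cv2.COLOR_BGR2HSV)
u,v=proj(ci,[.549,.325,.03]);print("expected",u,v,hsv[int(v),int(u)])
g=((hsv[...,0]>12)&(hsv[...,0]<35)&(hsv[...,1]>90)).astype(np.uint8)
n,l,s,c=cv2.connectedComponentsWithStats(g)
for i in range(1,n):
    if s[i][4]>100: print(s[i],c[i],onz(ci,*c[i],.04).round(4))
E
python3 g.py
```

```text
t 0.82 tcp [0.5309 0.3303 0.1706] a 12.09 xdir [-0.002 -0.005 -1.   ] F [ 1.86 -4.03 -1.68] w 0.0853
expected 275.40685600951167 198.69144718221128 [ 22 200 144]
[ 255  172   41   48 1778] [274.787964   196.03430821] [0.5464 0.3306 0.04  ]
[ 46 207  37  21 566] [ 63.99823322 217.72968198] [0.3506 0.2631 0.04  ]
```

View pics/w1.png

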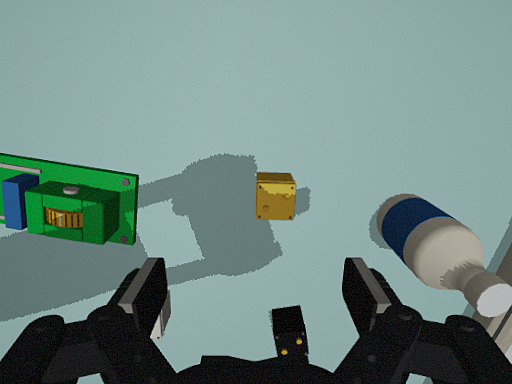

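The wrist view shows the gold box's top face at about (257..296, 181..220), with a strip of side face above it. The bottle is well to the right, at around (440,250).

```bash
cat > g2.py <<'E'
from h import *
import sys
f=sys.argv[1]
im,ci,o,M=wrist(f);_,_,a=st()
hsv=cv2.cvtColor(im,cv2.COLOR_BGR2HSV)
g=((hsv[...,0]>12)&(hsv[...,0]<35)&(hsv[...,1]>90)).astype(np.uint8)
n,l,s,c=cv2.connectedComponentsWithStats(g)
u,v=proj(ci,[.549,.327,.04]);i=min((k for k in range(1,n) if s[k][4]>300),key=lambda k:np.hypot(c[k][0]-u,c[k][1]-v))
x,y,w,h,_=s[i];mid=x+w//2
print("V column",im[y-2:y+h+2,mid-8:mid+8].max(2).mean(1).round(0).astype(int).tolist(), "y0",y-2)
V=im.max(2);m=(l==i)
print(np.percentile(V[m],[5,25,50,75,95]))
T=cv2.morphologyEx((m&(V>int(sys.argv[2]))).astype(np.uint8),cv2.MORPH_CLOSE,np.ones((7,7)))
cn=max(cv2.findContours(T,0,cv2.CHAIN_APPROX_NONE)[0],key=cv2.contourArea)[:,0,:]
P=np.array([onz(ci,p,q,.045)[:2] for p,q in cn]);r=cv2.minAreaRect((P*1000).astype(np.float32));print(r)
E
python3 g2.py pics/w2.png 130
```

```text
t 0.87 tcp [0.528  0.3321 0.171 ] a 12.58 xdir [-0.004 -0.005 -1.   ] F [-0.46 -0.03 -1.  ] w 0.0856
V column [185, 173, 114, 88, 94, 96, 95, 96, 93, 88, 128, 134, 105, 169, 194, 189, 188, 188, 189, 188, 188, 189, 186, 183, 178, 175, 176, 177, 165, 150, 141, 142, 143, 143, 144, 142, 140, 140, 142, 142, 142, 141, 142, 143, 142, 142, 142, 142, 146, 130, 126, 160] y0 165
[ 89.   130.75 143.   161.   191.  ]
((547.0130615234375, 328.2578125), (35.65391540527344, 37.107337951660156), 12.107095718383789)
```

>>> {"fn": "play_rows", "kwargs": {"gripper": [1,1,1,1,1,1,1,1], "offset": [[0.02,0.0177,0.008],[0.05,0.0177,0.008],[0.08,0.0177,0.008],[0.1,0.0177,0.008],[0.12,0.0177,0.008],[0.125,0.0177,0.008],[0.125,0.0177,0.008],[0.125,0.0177,0.008]], "twist": [0.009,0.009,0.009,0.009,0.009,0.009,0.009,0.009]}}

```text
clock: 1.53
ee_pos: [0.5466, 0.3281, 0.0469]
tcp_rot: [1.048, 1.302, -1.057]
force: [-0.3, 0.3, 0.9]
gripper_width: 0.0852
```

```bash
python3 - <<'E'
from h import *
o,M,a=st();print("to go tool",(M.T@(np.array([.547,.328,.008])-o['ee_pos'])).round(4))
E
```

```text
t 1.53 tcp [0.5466 0.3281 0.0469] a 12.11 xdir [-0.003 -0.004 -1.   ] F [-0.28  0.33  0.87] w 0.0852
to go tool [0.0389 0.0005 0.    ]
```

Descend and close.

>>> {"fn": "play_rows", "kwargs": {"gripper": [1,1,1,0,0,0,0,0], "offset": [[0.02,0.0005,0],[0.038,0.0005,0],[0.038,0.0005,0],[0.038,0.0005,0],[0.038,0.0005,0],[0.038,0.0005,0],[0.038,0.0005,0],[0.038,0.0005,0]], "twist": [0,0,0,0,0,0,0,0], "force": 40}}

```text
clock: 2.2
ee_pos: [0.5478, 0.3284, 0.0106]
tcp_rot: [1.05, 1.301, -1.054]
force: [-0.8, -0.9, 4.2]
gripper_width: 0.0355
```

>>> {"fn": "play_rows", "kwargs": {"gripper": [0,0,0,0,0,0,0,0], "offset": [[0,0,0],[0,0,0],[0,0,0],[-0.03,0,0],[-0.06,0,0],[-0.09,0,0],[-0.12,0,0],[-0.12,0,0]], "twist": [0,0,0,0,0,0,0,0]}}

```text
clock: 2.87
ee_pos: [0.5504, 0.3301, 0.1385]
tcp_rot: [1.058, 1.296, -1.045]
force: [0.6, 0.2, 1.1]
gripper_width: 0.0354
```

```bash
python3 - <<'E'
from h import *
o,M,a=st();print("to go tool",(M.T@(np.array([.5027,-.0961,.13])-o['ee_pos'])).round(4))
E
```

```text
t 2.87 tcp [0.5504 0.3301 0.1385] a 12.11 xdir [ 0.009  0.002 -1.   ] F [0.56 0.21 1.07] w 0.0354
to go tool [ 0.007  -0.1361  0.4067]
```

>>> {"fn": "play_rows", "kwargs": {"gripper": [0,0,0,0,0,0,0,0], "offset": [[-0.01,-0.013,0.038],[-0.02,-0.026,0.077],[-0.02,-0.038,0.115],[-0.02,-0.051,0.153],[-0.02,-0.064,0.191],[-0.02,-0.077,0.23],[-0.02,-0.09,0.268],[-0.02,-0.102,0.306]], "twist": [0.12,0.24,0.36,0.48,0.6,0.72,0.84,0.96]}}

```text
clock: 3.53
ee_pos: [0.5137, 0.0077, 0.1567]
tcp_rot: [1.748, 0.751, -1.731]
force: [0.4, 0.0, -0.9]
gripper_width: 0.0356
```

```bash
python3 - <<'E'
from h import *
o,M,a=st();print("to go tool",(M.T@(np.array([.5026,-.0961,.13])-o['ee_pos'])).round(4), np.radians(a+71.4))
E
```

```text
t 3.53 tcp [0.5137 0.0077 0.1567] a -43.23 xdir [ 0.008  0.002 -1.   ] F [ 0.38  0.03 -0.93] w 0.0356
to go tool [0.0264 0.0629 0.0834] 0.4916359775107362
```

>>> {"fn": "play_rows", "kwargs": {"gripper": [0,0,0,0,0,0,0,0], "offset": [[0.005,0.018,0.024],[0.01,0.036,0.048],[0.018,0.052,0.07],[0.026,0.063,0.0834],[0.026,0.063,0.0834],[0.026,0.063,0.0834],[0.026,0.063,0.0834],[0.026,0.063,0.0834]], "twist": [0.12,0.24,0.36,0.4916,0.4916,0.4916,0.4916,0.4916]}}

```text
clock: 4.2
ee_pos: [0.503, -0.0952, 0.1307]
tcp_rot: [2.054, 0.339, -2.035]
force: [-0.4, -0.2, -1.7]
gripper_width: 0.0353
```

```bash
python3 - <<'E'
from h import *
im,ci,o,M=wrist("pics/w3.png");st()
print("to go tool",(M.T@(np.array([.5026,-.0961,.02])-o['ee_pos'])).round(4))
c=np.array([.5519,-.0795]);X=np.array([-.948,-.319]);Y=np.array([.319,-.948])
for n,p,z in(("bay",(48,0),.01),("slot",(-46.5,0),.05),("stopL",(75,25),.042),("stopR",(75,-25),.042),("jawL",(21,25),.047),("jawR",(21,-25),.047),("plate+",(100,40),.01),("plate-",(100,-40),.01)):
    q=c+(p[0]*X+p[1]*Y)/1000;print(n,np.round(proj(ci,[*q,z]),1))
cv2.imwrite("pics/w3b.png",cv2.resize(im,(800,600),interpolation=cv2.INTER_CUBIC))
E
```

```text
t 4.25 tcp [ 0.503  -0.0951  0.1308] a -71.22 xdir [ 0.009  0.002 -1.   ] F [ 0.17 -0.02 -0.35] w 0.0355
to go tool [0.1107 0.0007 0.0018]
bay [255.2 188.9]
slot [255.9  70.9]
stopL [285.9 232. ]
stopR [224.3 231.8]
jawL [289.1 168.1]
jawR [221.8 167.9]
plate+ [297.7 242.4]
plate- [212.2 242.2]
```

View pics/w3.png

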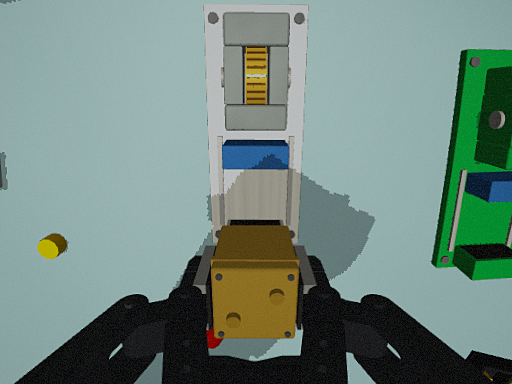

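The wrist view shows the fixture below: wheel at (256,74), blue jaw at cols 222–289 and rows 140–168. These match the predicted 221.8–289.1 and row 168. The box is held square and in line with the gap, so I'm lowering it.

>>> {"fn": "play_rows", "kwargs": {"gripper": [0,0,0,0,0,0,0,0], "offset": [[0.015,0.0007,0.0018],[0.035,0.0007,0.0018],[0.055,0.0007,0.0018],[0.075,0.0007,0.0018],[0.09,0.0007,0.0018],[0.103,0.0007,0.0018],[0.103,0.0007,0.0018],[0.103,0.0007,0.0018]], "twist": [0.003,0.003,0.003,0.003,0.003,0.003,0.003,0.003]}}

```text
clock: 4.92
ee_pos: [0.5025, -0.0955, 0.0277]
tcp_rot: [2.054, 0.338, -2.036]
force: [0.1, -0.0, -0.8]
gripper_width: 0.0355
```

```bash
python3 - <<'E'
from h import *
im,ci,o,M=wrist("pics/w4.png");st();print("to go tool",(M.T@(np.array([.5026,-.0961,.02])-o['ee_pos'])).round(4))
E
```

```text
t 4.97 tcp [ 0.5031 -0.0957  0.0286] a -71.32 xdir [ 0.01   0.002 -1.   ] F [ 0.15 -0.13 -1.48] w 0.0357
to go tool [0.0077 0.0007 0.0001]
```

View pics/w4.png

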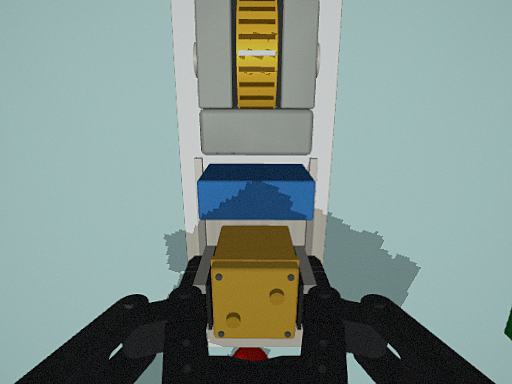

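The box now sits between the jaws. Its middle is at col 254.5 against 256 for the blue jaw, so it is centred. I'm lowering it slowly to touch the bed.

>>> {"fn": "play_rows", "kwargs": {"gripper": [0,0,0,0,0,0,0,0], "offset": [[0.001,0.0005,0],[0.002,0.0005,0],[0.003,0.0005,0],[0.004,0.0005,0],[0.005,0.0005,0],[0.006,0.0005,0],[0.007,0.0005,0],[0.0075,0.0005,0]], "twist": [0,0,0,0,0,0,0,0]}}

```text
clock: 5.63
ee_pos: [0.5032, -0.0962, 0.0209]
tcp_rot: [2.056, 0.337, -2.035]
force: [0.3, 0.5, -0.2]
gripper_width: 0.0351
```

>>> {"fn": "play_rows", "kwargs": {"gripper": [0,0,0,0,0,0,0,0], "offset": [[0.0003,0,0],[0.0005,0,0],[0.0007,0,0],[0.001,0,0],[0.001,0,0],[0.001,0,0],[0.001,0,0],[0.001,0,0]], "twist": [0,0,0,0,0,0,0,0]}}

```text
clock: 6.3
ee_pos: [0.5033, -0.0962, 0.0208]
tcp_rot: [2.056, 0.337, -2.035]
force: [-4.6, 1.2, 6.7]
gripper_width: 0.0354
```

>>> {"fn": "play_rows", "kwargs": {"gripper": [0.6,0.8,0.9,0.9,0.9,0.9,0.9,0.9], "offset": [[0,0,0],[0,0,0],[0,0,0],[0,0,0],[0,0,0],[0,0,0],[0,0,0],[0,0,0]], "twist": [0,0,0,0,0,0,0,0]}}

```text
clock: 6.97
ee_pos: [0.5033, -0.0962, 0.0207]
tcp_rot: [2.056, 0.337, -2.035]
force: [0.1, -0.1, -0.2]
gripper_width: 0.0772
```

>>> {"fn": "play_rows", "kwargs": {"gripper": [0.9,0.9,0.9,0.9,0.9,0.9,0.9,0.9], "offset": [[-0.01,0,0],[-0.03,0,0],[-0.05,0,0],[-0.075,0,0],[-0.1,0,0],[-0.11,0,0],[-0.11,0,0],[-0.11,0,0]], "twist": [0,0,0,0,0,0,0,0]}}

```text
clock: 7.63
ee_pos: [0.5022, -0.0965, 0.1305]
tcp_rot: [2.056, 0.337, -2.034]
force: [-0.0, 0.2, 0.2]
gripper_width: 0.0768
```

```bash
python3 - <<'E'
from h import *
im,ci,o,M=wrist("pics/w5.png");st()
S=np.array([.5519,-.0795])+.0465*np.array([.948,.319]);print("slot",S,"to go tool",(M.T@(np.array([*S,.09])-o['ee_pos'])).round(4))
hsv=cv2.cvtColor(im,cv2.COLOR_BGR2HSV);g=((hsv[...,0]>12)&(hsv[...,0]<35)&(hsv[...,1]>90)).astype(np.uint8)
n,l,s,c=cv2.connectedComponentsWithStats(g)
for i in range(1,n):
    if s[i][4]>200:
        p=cv2.findContours((l==i).astype(np.uint8),0,2)[0];print(s[i],c[i],onz(ci,*c[i],.055).round(4))
E
```

```text
t 7.68 tcp [ 0.5016 -0.0963  0.1293] a -71.32 xdir [ 0.008  0.003 -1.   ] F [-0.62  0.01 -0.2 ] w 0.0767
slot [ 0.595982  -0.0646665] to go tool [ 0.0415 -0.0001 -0.0986]
[ 243   44   23   59 1212] [254.26980198  72.71452145] [ 0.5935 -0.0656  0.055 ]
[ 230  175   50   58 2696] [254.33011869 203.81862018] [ 0.507  -0.0948  0.055 ]
[ 36 233  30  26 548] [ 50.26094891 245.26277372] [0.4212 0.0489 0.055 ]
```

View pics/w5.png

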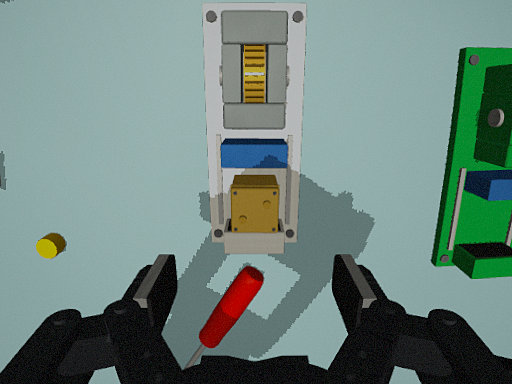

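The box stands upright at (255,204), in line with the jaws, with clear space to the blue jaw. I'm moving over the wheel with the fingers shut.

>>> {"fn": "play_rows", "kwargs": {"gripper": [0.5,0,0,0,0,0,0,0], "offset": [[0,0,-0.03],[0,0,-0.065],[0,0,-0.1],[0.01,0,-0.107],[0.025,0,-0.107],[0.04,0,-0.107],[0.05,0,-0.107],[0.05,0,-0.107]], "twist": [0,0,0,0,0,0,0,0], "force": 40}}

```text
clock: 8.35
ee_pos: [0.601, -0.0615, 0.0755]
tcp_rot: [2.048, 0.341, -2.046]
force: [-0.4, 0.1, 0.0]
gripper_width: 0.0002
```

```bash
cat >> h.py <<'E'
S=np.array([.596,-.0647]);X=np.array([-.948,-.319]);Y=np.array([.319,-.948])
def rel():
    o,M,a=st();d=(o['ee_pos'][:2]-S)*1000;print("wheel frame x,y mm",round(d@X,1),round(d@Y,1),"Fx,Fy,Fz",(o['force'][:2]@X).round(2),(o['force'][:2]@Y).round(2),o['force'][2].round(2),"tz.X",(M[:2,2]@X).round(3),M[2,2].round(4))
E
python3 -c "
from h import *
rel()"
```

```text
t 8.35 tcp [ 0.601  -0.0615  0.0755] a -71.32 xdir [ 0.     0.004 -1.   ] F [-0.39  0.08  0.04] w 0.0002
wheel frame x,y mm -5.8 -1.4 Fx,Fy,Fz 0.35 -0.2 0.04 tz.X 1.0 -0.0017
```

>>> {"fn": "play_rows", "kwargs": {"gripper": [0,0,0,0,0,0,0,0], "offset": [[0.003,0.0014,-0.002],[0.006,0.0014,-0.002],[0.008,0.0014,-0.002],[0.009,0.0014,-0.002],[0.01,0.0014,-0.002],[0.011,0.0014,-0.002],[0.011,0.0014,-0.002],[0.011,0.0014,-0.002]], "twist": [0,0,0,0,0,0,0,0]}}

```text
clock: 9.02
ee_pos: [0.6034, -0.0622, 0.0647]
tcp_rot: [2.048, 0.341, -2.045]
force: [-0.2, 0.7, -0.6]
gripper_width: -0.0
```

>>> {"fn": "play_rows", "kwargs": {"gripper": [0,0,0,0,0,0,0,0], "offset": [[0.0003,0,0],[0.0006,0,0],[0.0009,0,0],[0.0012,0,0],[0.0012,0,0],[0.0012,0,0],[0.0012,0,0],[0.0012,0,0]], "twist": [0,0,0,0,0,0,0,0]}}

```text
clock: 9.68
ee_pos: [0.6035, -0.0622, 0.0636]
tcp_rot: [2.048, 0.341, -2.045]
force: [-0.1, -0.4, -0.3]
gripper_width: -0.0002
```

>>> {"fn": "play_rows", "kwargs": {"gripper": [0,0,0,0,0,0,0,0], "offset": [[0.0003,0,0],[0.0006,0,0],[0.0009,0,0],[0.0012,0,0],[0.0012,0,0],[0.0012,0,0],[0.0012,0,0],[0.0012,0,0]], "twist": [0,0,0,0,0,0,0,0]}}

```text
clock: 10.35
ee_pos: [0.6035, -0.0622, 0.0624]
tcp_rot: [2.048, 0.341, -2.045]
force: [0.0, 0.1, -0.1]
gripper_width: 0.0001
```

```bash
python3 -c "
from h import *
rel()"
```

```text
t 10.35 tcp [ 0.6035 -0.0622  0.0624] a -71.32 xdir [ 0.001  0.004 -1.   ] F [ 0.01  0.07 -0.06] w 0.0001
wheel frame x,y mm -7.9 -0.0 Fx,Fy,Fz -0.03 -0.06 -0.06 tz.X 1.0 -0.002
```

>>> {"fn": "play_rows", "kwargs": {"gripper": [0,0,0,0,0,0,0,0], "offset": [[0.0003,0,0],[0.0006,0,0],[0.0009,0,0],[0.0012,0,0],[0.0012,0,0],[0.0012,0,0],[0.0012,0,0],[0.0012,0,0]], "twist": [0,0,0,0,0,0,0,0]}}

```text
clock: 11.02
ee_pos: [0.6035, -0.0621, 0.0612]
tcp_rot: [2.048, 0.341, -2.045]
force: [-0.1, -0.8, 0.3]
gripper_width: -0.0001
```

>>> {"fn": "play_rows", "kwargs": {"gripper": [0,0,0,0,0,0,0,0], "offset": [[0.0003,0,0],[0.0006,0,0],[0.0009,0,0],[0.0012,0,0],[0.0012,0,0],[0.0012,0,0],[0.0012,0,0],[0.0012,0,0]], "twist": [0,0,0,0,0,0,0,0]}}

```text
clock: 11.68
ee_pos: [0.6035, -0.0622, 0.06]
tcp_rot: [2.048, 0.341, -2.045]
force: [-0.0, -0.1, 0.3]
gripper_width: -0.0
```

>>> {"fn": "play_rows", "kwargs": {"gripper": [0,0,0,0,0,0,0,0], "offset": [[0.0003,0,0],[0.0006,0,0],[0.0009,0,0],[0.0012,0,0],[0.0012,0,0],[0.0012,0,0],[0.0012,0,0],[0.0012,0,0]], "twist": [0,0,0,0,0,0,0,0]}}

```text
clock: 12.35
ee_pos: [0.6035, -0.0621, 0.0588]
tcp_rot: [2.048, 0.341, -2.045]
force: [-0.1, 0.4, -1.2]
gripper_width: 0.0004
```

>>> {"fn": "play_rows", "kwargs": {"gripper": [0,0,0,0,0,0,0,0], "offset": [[0.0003,0,0],[0.0006,0,0],[0.0009,0,0],[0.0012,0,0],[0.0012,0,0],[0.0012,0,0],[0.0012,0,0],[0.0012,0,0]], "twist": [0,0,0,0,0,0,0,0]}}

```text
clock: 13.02
ee_pos: [0.6035, -0.0621, 0.0577]
tcp_rot: [2.048, 0.34, -2.045]
force: [-0.8, -0.1, 0.3]
gripper_width: -0.0
```

>>> {"fn": "play_rows", "kwargs": {"gripper": [0,0,0,0,0,0,0,0], "offset": [[0.0003,0,0],[0.0006,0,0],[0.0009,0,0],[0.0012,0,0],[0.0012,0,0],[0.0012,0,0],[0.0012,0,0],[0.0012,0,0]], "twist": [0,0,0,0,0,0,0,0]}}

```text
clock: 13.68
ee_pos: [0.6036, -0.0621, 0.0566]
tcp_rot: [2.048, 0.34, -2.045]
force: [-0.8, 0.8, 1.5]
gripper_width: -0.0002
```

>>> {"fn": "play_rows", "kwargs": {"gripper": [0,0,0,0,0,0,0,0], "offset": [[0.0002,0,0],[0.0004,0,0],[0.0006,0,0],[0.0008,0,0],[0.0008,0,0],[0.0008,0,0],[0.0008,0,0],[0.0008,0,0]], "twist": [0,0,0,0,0,0,0,0]}}

```text
clock: 14.35
ee_pos: [0.6039, -0.0621, 0.0564]
tcp_rot: [2.049, 0.34, -2.044]
force: [-1.1, 0.7, 5.0]
gripper_width: 0.0001
```

```bash
python3 -c "
from h import *
rel()"
```

```text
t 14.35 tcp [ 0.6039 -0.0621  0.0564] a -71.32 xdir [ 0.002  0.004 -1.   ] F [-1.13  0.68  5.03] w 0.0001
wheel frame x,y mm -8.3 0.0 Fx,Fy,Fz 0.85 -1.01 5.03 tz.X 1.0 -0.0031
```

The rim was found by touch at about 0.0566 m, with roughly 7 N per mm of press. First gentle stroke:

>>> {"fn": "play_rows", "kwargs": {"gripper": [0,0,0,0,0,0,0,0], "offset": [[0.0007,0,0],[0.0008,0,0.002],[0.0008,0,0.0045],[0.0008,0,0.007],[0.0008,0,0.0095],[0.0008,0,0.012],[0.0008,0,0.0145],[0.0008,0,0.0165]], "twist": [0,0,0,0,0,0,0,0]}}

```text
clock: 15.02
ee_pos: [0.5893, -0.067, 0.0567]
tcp_rot: [2.053, 0.341, -2.04]
force: [2.1, 1.8, 4.7]
gripper_width: 0.0001
```

```bash
python3 -c "
from h import *
rel()"
```

```text
t 15.02 tcp [ 0.5893 -0.067   0.0567] a -71.3 xdir [ 0.005  0.004 -1.   ] F [2.07 1.83 4.68] w 0.0001
wheel frame x,y mm 7.1 0.0 Fx,Fy,Fz -2.55 -1.07 4.68 tz.X 1.0 -0.0065
```

>>> {"fn": "play_rows", "kwargs": {"gripper": [0,0,0,0,0,0,0,0], "offset": [[-0.005,0,0],[-0.005,0,-0.005],[-0.005,0,-0.012],[-0.005,0,-0.0165],[-0.003,0,-0.0165],[-0.001,0,-0.0165],[0,0,-0.0165],[0.0003,0,-0.0165]], "twist": [0,0,0,0,0,0,0,0]}}

```text
clock: 15.68
ee_pos: [0.6049, -0.0617, 0.0564]
tcp_rot: [2.053, 0.341, -2.04]
force: [-0.3, 0.7, 1.2]
gripper_width: 0.0002
```

```bash
python3 -c "
from h import *
rel()
im,ci,o,M=wrist('pics/w6.png')
hsv=cv2.cvtColor(im,cv2.COLOR_BGR2HSV);b=((hsv[...,0]>105)&(hsv[...,0]<130)&(hsv[...,1]>120)).astype(np.uint8)
n,l,s,c=cv2.connectedComponentsWithStats(b)
for i in range(1,n):
  if s[i][4]>100:print(s[i],c[i])
t=arm.capture('top');cv2.imwrite('pics/top1.png',t)
"
```

```text
t 15.68 tcp [ 0.6049 -0.0617  0.0564] a -71.3 xdir [ 0.005  0.005 -1.   ] F [-0.34  0.74  1.18] w 0.0002
wheel frame x,y mm -9.4 -0.1 Fx,Fy,Fz 0.09 -0.81 1.18 tz.X 1.0 -0.0065
[491 326  21  41 346] [503.07803468 341.74277457]
[249 328  11  20 111] [254.36936937 338.18018018]
```

>>> {"fn": "play_rows", "kwargs": {"gripper": [0,0,0,0,0,0,0,0], "offset": [[0.0007,0,0],[0.001,0,0.002],[0.001,0,0.005],[0.001,0,0.008],[0.001,0,0.011],[0.001,0,0.014],[0.001,0,0.017],[0.001,0,0.018]], "twist": [0,0,0,0,0,0,0,0]}}

```text
clock: 16.45
ee_pos: [0.5885, -0.0672, 0.0567]
tcp_rot: [2.056, 0.341, -2.037]
force: [1.7, 2.1, 4.1]
gripper_width: -0.0003
```

```bash
python3 -c "
from h import *
rel()
for f in ('pics/top0.png','pics/top1.png',0):
  t=cv2.imread(f) if f else arm.capture('top')
  h=cv2.cvtColor(t,cv2.COLOR_BGR2HSV);b=((h[...,0]>105)&(h[...,0]<130)&(h[...,1]>120)).astype(np.uint8);b[:,:280]=0;b[:,315:]=0
  n,l,s,c=cv2.connectedComponentsWithStats(b)
  print([(s[i].tolist(),c[i].round(1).tolist()) for i in range(1,n) if s[i][4]>20])
s=arm.capture('side');cv2.imwrite('pics/side1.png',s)
for f in ('pics/side0.png','pics/side1.png'):
  h=cv2.cvtColor(cv2.imread(f),cv2.COLOR_BGR2HSV);b=((h[...,0]>105)&(h[...,0]<130)&(h[...,1]>120)).astype(np.uint8)
  n,l,s,c=cv2.connectedComponentsWithStats(b)
  print([(s[i].tolist(),c[i].round(1).tolist()) for i in range(1,n) if s[i][4]>20 and 230<c[i][0]<290])
"
```

```text
t 16.45 tcp [ 0.5885 -0.0672  0.0567] a -71.3 xdir [ 0.008  0.005 -1.   ] F [1.73 2.1  4.09] w -0.0003
wheel frame x,y mm 7.9 0.0 Fx,Fy,Fz -2.31 -1.44 4.09 tz.X 1.0 -0.0096
[([288, 196, 17, 10, 96], [295.8, 200.5])]
[([296, 198, 10, 5, 27], [301.3, 199.9])]
[([289, 200, 18, 9, 81], [297.4, 204.5])]
[([247, 112, 19, 15, 236], [255.6, 119.2]), ([253, 222, 20, 25, 212], [263.9, 232.9])]
[([250, 225, 18, 25, 139], [261.2, 237.1])]
```

>>> {"fn": "play_rows", "kwargs": {"gripper": [0,0,0,0,0,0,0,0], "offset": [[-0.005,0,0],[-0.005,0,-0.005],[-0.005,0,-0.012],[-0.005,0,-0.017],[-0.003,0,-0.017],[-0.001,0,-0.017],[0,0,-0.017],[0.0003,0,-0.017]], "twist": [0,0,0,0,0,0,0,0]}}

```text
clock: 17.22
ee_pos: [0.6046, -0.0617, 0.0565]
tcp_rot: [2.055, 0.341, -2.037]
force: [1.5, 0.6, 1.5]
gripper_width: -0.0001
```

```bash
python3 -c "
from h import *
rel()"
```

```text
t 17.22 tcp [ 0.6046 -0.0617  0.0565] a -71.3 xdir [ 0.008  0.005 -1.   ] F [1.46 0.61 1.5 ] w -0.0001
wheel frame x,y mm -9.1 -0.1 Fx,Fy,Fz -1.58 -0.11 1.5 tz.X 1.0 -0.0092
```

>>> {"fn": "play_rows", "kwargs": {"gripper": [0,0,0,0,0,0,0,0], "offset": [[0.0008,0,0],[0.0011,0,0.002],[0.0011,0,0.0045],[0.0011,0,0.007],[0.0011,0,0.0095],[0.0011,0,0.012],[0.0011,0,0.0135],[0.0011,0,0.0145]], "twist": [0,0,0,0,0,0,0,0]}}

```text
clock: 17.88
ee_pos: [0.5919, -0.0662, 0.0567]
tcp_rot: [2.059, 0.341, -2.033]
force: [4.0, 1.4, 4.6]
gripper_width: -0.0002
```

```bash
python3 -c "
from h import *
rel()"
```

```text
t 17.88 tcp [ 0.5919 -0.0662  0.0567] a -71.29 xdir [ 0.012  0.005 -1.   ] F [3.97 1.44 4.58] w -0.0002
wheel frame x,y mm 4.3 0.1 Fx,Fy,Fz -4.22 -0.1 4.58 tz.X 1.0 -0.013
```

Drag has risen to 4.2 N, which suggests clamping is starting. I'm continuing a little further from here.

>>> {"fn": "play_rows", "kwargs": {"gripper": [0,0,0,0,0,0,0,0], "offset": [[0.0008,0,0.001],[0.0009,0,0.0015],[0.0009,0,0.002],[0.0009,0,0.0025],[0.0009,0,0.003],[0.0009,0,0.0035],[0.0009,0,0.004],[0.0009,0,0.004]], "twist": [0,0,0,0,0,0,0,0]}}

```text
clock: 18.55
ee_pos: [0.589, -0.0675, 0.0566]
tcp_rot: [2.061, 0.34, -2.03]
force: [2.7, 0.7, 5.6]
gripper_width: -0.0006
```

```bash
python3 -c "
from h import *
rel()"
```

```text
t 18.55 tcp [ 0.589  -0.0675  0.0566] a -71.29 xdir [ 0.014  0.005 -1.   ] F [2.69 0.74 5.62] w -0.0006
wheel frame x,y mm 7.6 0.4 Fx,Fy,Fz -2.79 0.16 5.62 tz.X 1.0 -0.0153
```

>>> {"fn": "play_rows", "kwargs": {"gripper": [0,0,0,0,0,0,0,0], "offset": [[-0.005,0,0],[-0.005,0,-0.005],[-0.005,0,-0.012],[-0.005,0,-0.0165],[-0.003,0,-0.0165],[-0.001,0,-0.0165],[0,0,-0.0165],[0.0006,0,-0.0165]], "twist": [0,0,0,0,0,0,0,0]}}

```text
clock: 19.22
ee_pos: [0.6046, -0.0621, 0.0564]
tcp_rot: [2.061, 0.34, -2.03]
force: [0.6, 0.6, 4.6]
gripper_width: 0.0003
```

```bash
python3 -c "
from h import *
rel()
t=arm.capture('top');cv2.imwrite('pics/top2.png',t)
s=arm.capture('side');cv2.imwrite('pics/side2.png',s)
c=np.hstack([cv2.resize(cv2.imread(f)[195:275,215:315],(400,320),interpolation=cv2.INTER_CUBIC) for f in('pics/side1.png','pics/side2.png')]);cv2.imwrite('pics/c2.png',c)
for f in ('pics/side0.png','pics/side1.png','pics/side2.png'):
  h=cv2.cvtColor(cv2.imread(f),cv2.COLOR_BGR2HSV);b=((h[...,0]>105)&(h[...,0]<130)&(h[...,1]>120)).astype(np.uint8)
  n,l,s,c=cv2.connectedComponentsWithStats(b)
  print([(s[i].tolist(),c[i].round(1).tolist()) for i in range(1,n) if s[i][4]>20 and 230<c[i][0]<290 and c[i][1]>200])
"
```

```text
t 19.22 tcp [ 0.6046 -0.0621  0.0564] a -71.29 xdir [ 0.014  0.005 -1.   ] F [0.63 0.6  4.62] w 0.0003
wheel frame x,y mm -9.0 0.3 Fx,Fy,Fz -0.79 -0.37 4.62 tz.X 1.0 -0.0154
[([253, 222, 20, 25, 212], [263.9, 232.9])]
[([250, 225, 18, 25, 139], [261.2, 237.1])]
[([249, 226, 18, 26, 142], [259.5, 238.4])]
```

View pics/c2.png

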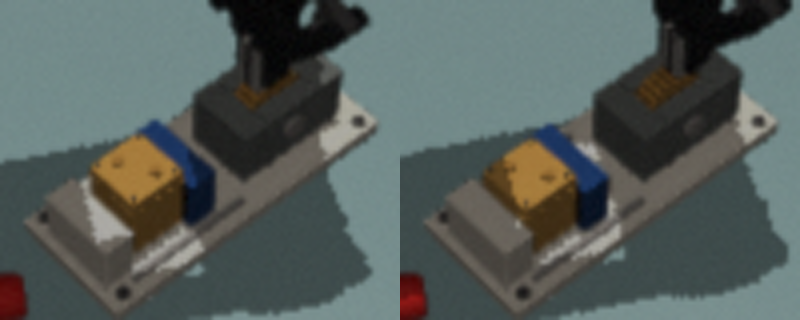

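The left crop (after stroke 2) shows the blue jaw at the box with a gap to the fixed jaw. The right crop (now) shows the box up against, or almost against, the fixed jaw. One more stroke to make it snug:

>>> {"fn": "play_rows", "kwargs": {"gripper": [0,0,0,0,0,0,0,0], "offset": [[0.0009,0,0.001],[0.001,0,0.003],[0.001,0,0.005],[0.001,0,0.007],[0.001,0,0.009],[0.0009,0,0.011],[0.0009,0,0.013],[0.0009,0,0.015]], "twist": [0,0,0,0,0,0,0,0]}}

```text
clock: 19.98
ee_pos: [0.5915, -0.0671, 0.0567]
tcp_rot: [2.065, 0.339, -2.026]
force: [3.8, 1.8, 4.9]
gripper_width: -0.0
```

```bash
python3 -c "
from h import *
rel()
s=arm.capture('side');cv2.imwrite('pics/side3.png',s)
for f in ('pics/side2.png','pics/side3.png'):
  h=cv2.cvtColor(cv2.imread(f),cv2.COLOR_BGR2HSV);b=((h[...,0]>105)&(h[...,0]<130)&(h[...,1]>120)).astype(np.uint8)
  n,l,s,c=cv2.connectedComponentsWithStats(b)
  print([(s[i].tolist(),c[i].round(1).tolist()) for i in range(1,n) if s[i][4]>20 and 230<c[i][0]<290 and c[i][1]>200])
"
```

```text
t 19.98 tcp [ 0.5915 -0.0671  0.0567] a -71.29 xdir [ 0.018  0.005 -1.   ] F [3.78 1.84 4.94] w -0.0
wheel frame x,y mm 5.0 0.8 Fx,Fy,Fz -4.17 -0.54 4.94 tz.X 1.0 -0.0191
[([249, 226, 18, 26, 142], [259.5, 238.4])]
[([249, 227, 18, 25, 142], [259.6, 238.4])]
```

The jaw no longer moves (centroid 259.5 → 259.6) and the finger slides at 4.2 N of drag, so the box is clamped. One short, slightly firmer finishing pull, then straight up and away.

>>> {"fn": "play_rows", "kwargs": {"gripper": [0,0,0,0,0,0,0,0], "offset": [[0.0008,0,0.0005],[0.0011,0,0.001],[0.0011,0,0.0015],[0.0011,0,0.002],[0.0011,0,0.0025],[0.0011,0,0.003],[0.0011,0,0.0035],[0.0011,0,0.0035]], "twist": [0,0,0,0,0,0,0,0]}}

```text
clock: 20.7
ee_pos: [0.5889, -0.0683, 0.0566]
tcp_rot: [2.068, 0.338, -2.022]
force: [3.8, 1.4, 6.4]
gripper_width: 0.0
```

>>> {"fn": "play_rows", "kwargs": {"gripper": [0,0,0,0,0,0,0,0], "offset": [[-0.005,0,0.001],[-0.02,0,0],[-0.05,0,-0.01],[-0.08,0,-0.02],[-0.11,0,-0.03],[-0.14,0,-0.03],[-0.14,0,-0.03],[-0.14,0,-0.03]], "twist": [0,0,0,0,0,0,0,0]}}

```text
clock: 21.37
ee_pos: [0.6146, -0.0597, 0.1988]
tcp_rot: [2.07, 0.337, -2.02]
force: [-0.0, 0.4, -1.4]
gripper_width: 0.0003
```

```bash
python3 -c "
from h import *
rel()
w,_,_,_=wrist('pics/w7.png');s=arm.capture('side');cv2.imwrite('pics/side4.png',s);t=arm.capture('top');cv2.imwrite('pics/top4.png',t)
for f in ('pics/side3.png','pics/side4.png'):
  h=cv2.cvtColor(cv2.imread(f),cv2.COLOR_BGR2HSV);b=((h[...,0]>105)&(h[...,0]<130)&(h[...,1]>120)).astype(np.uint8)
  n,l,q,c=cv2.connectedComponentsWithStats(b)
  print([(q[i].tolist(),c[i].round(1).tolist()) for i in range(1,n) if q[i][4]>20 and 230<c[i][0]<290 and c[i][1]>200])
cv2.imwrite('pics/c4.png',np.hstack([cv2.resize(s[195:275,215:315],(400,320),interpolation=cv2.INTER_CUBIC),cv2.resize(w,(400,320))]))
"
```

```text
t 21.37 tcp [ 0.6146 -0.0597  0.1988] a -71.3 xdir [ 0.024  0.004 -1.   ] F [-0.03  0.39 -1.38] w 0.0003
wheel frame x,y mm -19.2 1.2 Fx,Fy,Fz -0.09 -0.38 -1.38 tz.X 1.0 -0.0237
[([249, 227, 18, 25, 142], [259.6, 238.4])]
[([249, 226, 18, 26, 142], [259.5, 238.3])]
```

View pics/c4.png

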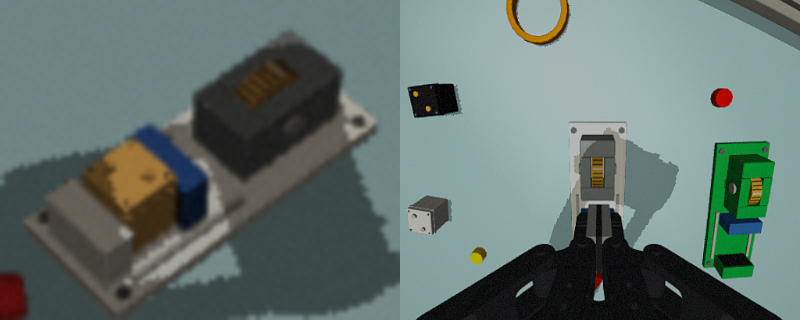

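The left crop shows the box upright between the fixed jaw and the blue jaw with no visible gap. In the wrist crop the neighbouring things stand as before. A last numeric check of the jaw travel before handing in:

```bash
python3 -c "
from h import *
ci=arm.camera_info('side');tc=arm.camera_info('top')
def cen(f,box,lo,hi):
  h=cv2.cvtColor(cv2.imread(f),cv2.COLOR_BGR2HSV);b=((h[...,0]>lo)&(h[...,0]<hi)&(h[...,1]>110)).astype(np.uint8)
  x0,y0,x1,y1=box;m=np.zeros_like(b);m[y0:y1,x0:x1]=b[y0:y1,x0:x1];v,u=np.nonzero(m);return u.mean(),v.mean()
F=np.array([.5519,-.0795])
for f in('pics/top0.png','pics/top4.png'):
  p=onz(tc,*cen(f,(280,190,315,220),105,130),.047)[:2]-F;print(f,'jaw fixture x,y mm',(p@X*1000).round(1),(p@Y*1000).round(1))
p=onz(tc,*cen('pics/top4.png',(285,200,320,232),12,35),.055)[:2]-F;print('box x,y',p@X*1000,p@Y*1000,'expect x 57')
"
```

```text
pics/top0.png jaw fixture x,y mm 12.7 -0.1
pics/top4.png jaw fixture x,y mm nan nan
box x,y nan nan expect x 57<string>:6: RuntimeWarning: Mean of empty slice.
  ret = ret.dtype.type(ret / rcount)
```

>>> {"fn": "play_rows", "kwargs": {"gripper": [0,0,0,0,0,0,0,0], "offset": [[-0.01,-0.02,0],[-0.02,-0.05,0],[-0.02,-0.08,0],[-0.02,-0.11,0],[-0.02,-0.14,0],[-0.02,-0.17,0],[-0.02,-0.2,0],[-0.02,-0.2,0]], "twist": [0,0,0,0,0,0,0,0]}}

```text
clock: 22.18
ee_pos: [0.5466, 0.1339, 0.2132]
tcp_rot: [2.059, 0.345, -2.029]
force: [-0.6, -0.2, 0.0]
gripper_width: 0.0002
```

```bash
python3 -c "
from h import *
st();tc=arm.camera_info('top');t=arm.capture('top');cv2.imwrite('pics/top5.png',t)
def cen(f,box,lo,hi):
  h=cv2.cvtColor(cv2.imread(f),cv2.COLOR_BGR2HSV);b=((h[...,0]>lo)&(h[...,0]<hi)&(h[...,1]>110)).astype(np.uint8)
  x0,y0,x1,y1=box;m=np.zeros_like(b);m[y0:y1,x0:x1]=b[y0:y1,x0:x1];v,u=np.nonzero(m);print(len(u));return u.mean(),v.mean()
F=np.array([.5519,-.0795])
for f in('pics/top0.png','pics/top5.png'):
  p=onz(tc,*cen(f,(280,190,315,220),105,130),.047)[:2]-F;print(f,'jaw fixture x,y mm',(p@X*1000).round(1),(p@Y*1000).round(1))
p=onz(tc,*cen('pics/top5.png',(285,195,320,232),12,35),.055)[:2]-F;print('box x,y',p@X*1000,p@Y*1000,'expect x 57')
"
```

```text
t 22.18 tcp [0.5466 0.1339 0.2132] a -71.04 xdir [ 0.014  0.006 -1.   ] F [-0.59 -0.18  0.  ] w 0.0002
97
pics/top0.png jaw fixture x,y mm 12.7 -0.1
87
pics/top5.png jaw fixture x,y mm 29.5 -0.8
147
box x,y 56.61128218429352 -0.23430088262441964 expect x 57
```

```bash
python3 -c "
from bench import arm
print(arm.hand_in())"
```

```text
the job is handed in; nothing more can be done
None
```

The gold box is standing upright on the fixture bed, clamped between the two jaws, and I handed the job in at about 22 s of the 72 s allowed. `hand_in` gave no verdict.

- **Placing:** I gripped the box, set it down about 4 mm from the middle of the gap towards the fixed jaw, let go and checked it with the wrist camera before touching the wheel.
- **Clamping:** The wheel's rim was about 6.6 mm proud, found by touch. I rolled it with shut fingers in four strokes plus two short follow-on pulls. Readings at the end of each move peaked at about 6.4 N of press and 4.2 N of drag. Force was only read then, so any peaks in between were not seen.
- **Last checks:**
  - Over the last two pulls the blue jaw stopped moving while the fingertip slid on the rim.
  - The top camera puts the box at 56.6 mm along the fixture, against 57 mm for contact with the fixed jaw, and 0.2 mm off the middle of the jaws' width.
  - The hand was well clear, 21 cm above the bench.
- **Small disagreement:** The top picture gives about 16.8 mm of jaw travel, against 18 mm expected from fully open. That is less than half a pixel in that view.
- **Not checked:** The clamping force could not be measured directly. In the pictures I viewed, the other things looked unmoved, but I did not measure their positions at the end.

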